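# Make up the shaft kit and the bore kit in the metrology lab

## Task

Make up the two measuring kits from the stock on the bench: the shaft kit, in the tray with three compartments, is the V-block, the dial indicator and the short gauge block; the bore kit, in the tray with two compartments, is the large setting ring in the short compartment and the long gauge block in the long one. Put one piece in each compartment, lying flat on the tray floor, the V groove and the dial face up, and set the pieces down without dropping them. The small setting ring is not needed: leave it where it is.

Things in the scene. Friction and masses are not known exactly. Their poses are not given: they have to be found in the camera images.
- tray_three: Beech kit tray with THREE equal compartments in a row, 108 x 298 mm (x, y). Black floor 4 mm, 4 mm thick walls and dividers to 10 mm above the table. Origin: centre of underside; x away from the robot, y along its length (yaw within 0.15 rad), z up. Fixed; stands left or right. Compartments 100 (x) by 94 mm (y) inside, centres at x 0, y -98, 0, +98 mm.
- tray_two: Beech kit tray with TWO compartments, 108 x 236 mm (x, y). Black floor 4 mm, 4 mm thick walls and dividers to 10 mm above the table. Origin: centre of underside; x away from the robot, y along its length (yaw within 0.15 rad), z up. Fixed; stands left or right. Short one 100 (x) by 94 mm (y) inside, centre at x 0, y -67 mm; long one 100 by 130 mm, centre at x 0, y +49 mm.
- v_block_center (a point): Steel V-block 60 mm long (its x), 40 wide (y), 36 high: lengthwise V groove 26 mm wide on top, a clamp slot along each side (4 mm deep, 12 to 18 mm up); about 0.5 kg. Grip across the 40 mm. Point: its middle, 18 mm above its foot; z up. Starts on the table, yaw within 0.6 rad.
- dial_center (a point): Dial indicator on its back, white face up: round steel body 40 mm in diameter, 22 mm high; stem and spindle along its +x to 48 mm from the centre, cap on the other side to 25 mm; about 0.13 kg. Grip across the body along its y. Point: centre of the round body, 11 mm above the table; z up. Yaw within 0.6 rad.
- short_block_center (a point): Short plain steel gauge block lying flat, 50 mm (its x) by 35 (y) by 9 high, about 0.12 kg. Grip across the 35 mm. Point: its centre, 4.5 mm above its underside. Starts on the table, yaw within 0.6 rad.
- long_block_center (a point): Long plain steel gauge block lying flat, 100 mm (its x) by 35 (y) by 9 high, about 0.25 kg. Grip across the 35 mm at its middle. Point: its centre, 4.5 mm above its underside. Starts on the table, yaw within 0.6 rad; it fits flat in its compartment only more or less along the tray's length.
- large_ring_center (a point): Large steel setting ring lying flat: 54 mm outside diameter, 30 mm bore, 26 mm high, about 0.32 kg. Grip across the outside. Point: its centre, 13 mm above its underside. Starts on the table.
- small_ring_center (a point): Small steel setting ring lying flat: 30 mm outside diameter, 12 mm bore, 16 mm high, about 0.08 kg. It stays where it is. Point: its centre, 8 mm above its underside.

How it is judged:
At the end, for the whole second after the job is handed in: Every piece in a compartment of its own in its tray as asked (three-tray pieces in any order): centre within 36 mm of the compartment's centre in tray x and y, height within 3 mm of flat on the floor, V-block and dial upright within 0.1 rad, at rest, released; small ring within 30 mm of its start (((x of v_block_center in the frame of tray_three between -0.036 and 0.036 m and y of v_block_center in the frame of tray_three between -0.134 and -0.062 m) or (x of dial_center in the frame of tray_three between -0.036 and 0.036 m and y of dial_center in the frame of tray_three between -0.134 and -0.062 m) or (x of short_block_center in the frame of tray_three between -0.036 and 0.036 m and y of short_block_center in the frame of tray_three between -0.134 and -0.062 m)) and ((x of v_block_center in the frame of tray_three between -0.036 and 0.036 m and y of v_block_center in the frame of tray_three between -0.036 and 0.036 m) or (x of dial_center in the frame of tray_three between -0.036 and 0.036 m and y of dial_center in the frame of tray_three between -0.036 and 0.036 m) or (x of short_block_center in the frame of tray_three between -0.036 and 0.036 m and y of short_block_center in the frame of tray_three between -0.036 and 0.036 m)) and ((x of v_block_center in the frame of tray_three between -0.036 and 0.036 m and y of v_block_center in the frame of tray_three between 0.062 and 0.134 m) or (x of dial_center in the frame of tray_three between -0.036 and 0.036 m and y of dial_center in the frame of tray_three between 0.062 and 0.134 m) or (x of short_block_center in the frame of tray_three between -0.036 and 0.036 m and y of short_block_center in the frame of tray_three between 0.062 and 0.134 m)) and x of large_ring_center in the frame of tray_two between -0.036 and 0.036 m and y of large_ring_center in the frame of tray_two between -0.103 and -0.031 m and x of long_block_center in the frame of tray_two between -0.036 and 0.036 m and y of long_block_center in the frame of tray_two between 0.013 and 0.085 m and z of v_block_center in the frame of tray_three between 0.019 and 0.025 m and z of dial_center in the frame of tray_three between 0.012 and 0.018 m and z of short_block_center in the frame of tray_three between 0.0055 and 0.0115 m and z of large_ring_center in the frame of tray_two between 0.014 and 0.02 m and z of long_block_center in the frame of tray_two between 0.0055 and 0.0115 m and angle between each of v_block_center, dial_center's own z axis and vertical below 0.1 rad and linear speed of each of v_block, dial, short_block, large_ring, long_block below 0.02 m/s and contact force between each of v_block, dial, short_block, large_ring, long_block and the fingers below 0.1 N and distance of small_ring_center from where it was at the start of the episode below 0.03 m); the robot touches nothing.
It fails at once if the small setting ring is moved more than 30 mm (distance of small_ring_center from where it was at the start of the episode above 0.03 m).
It fails at once if a piece is dropped or thrown: it moves faster than 0.7 m/s (a free fall of about 25 mm) while the fingers do not touch it ((linear speed of v_block above 0.7 m/s and contact force between v_block and the fingers below 0.05 N) or (linear speed of dial above 0.7 m/s and contact force between dial and the fingers below 0.05 N) or (linear speed of short_block above 0.7 m/s and contact force between short_block and the fingers below 0.05 N) or (linear speed of large_ring above 0.7 m/s and contact force between large_ring and the fingers below 0.05 N) or (linear speed of long_block above 0.7 m/s and contact force between long_block and the fingers below 0.05 N)).
It also fails if it takes over 128 s, if anything falls off the work surface, if the arm or the gripper's body presses on something with over 40 N, if the wrist force passes 120 N, or if a joint passes its speed limit or range.

## Robot

A 6-joint arm with a two-finger parallel gripper is mounted at the origin on the work surface. World frame = base frame: x ahead of the robot, y to its left, z up, the work surface at z = 0. Lengths are in m, angles in rad, forces in N, time in s.
With the tool pointing down it reaches from about 0.275 to 0.85 m from the base axis. Payload 5.2 kg.
Tool frame: the origin (TCP) lies midway between the tips of the shut fingers; the grasp point (between the pads) lies 19 mm behind it; x points along the fingers, z is the direction in which the jaws open and shut, and the axes are right-handed (so a half turn about x gives the same grasp; the last joint's range is limited). The gripper opens to 85 mm and grips with 20 to 120 N. Pads are 22 mm wide; open, the fingers measure 114 mm over their backs; the gripper's body (76 mm by 85 mm) begins 54 mm behind the grasp point. The pads swing forward as they close: fully open they stand 13 mm farther back than shut.
Start: joints at [-1.445, 0.259, 1.535, -0, 1.348, -0.203], TCP at [0.178, -0.521, 0.198] pointing down, gripper open.
Joint ranges: [-3.14, 3.14], [-0.91, 2.08], [0.19, 2.58], [-1.22, 4.36], [0.22, 2.71], [-3.12, 3.12]. Speed limits (rad/s): [2.57, 2.57, 3.14, 3.14, 3.14, 3.14].

## Interface

Orientations are given as [roll, pitch, yaw] about the fixed x, y, z axes, in that order (R = Rz(yaw) Ry(pitch) Rx(roll)).
In Python, from workcell import get_state, optics, r, models gives the robot as it stands. The module is installed in compiled form; this text tells all that it offers.
- The arm moves only by the tool send_rows, never from a script. Its argument "commands" is one flat list of numbers, 5 for each row, row after row: the closure in counts, from 0 (fully open) to 255 (shut), then the shift along the tool's x, y, z in m, then the turn about the tool's x in rad. A call has 1 to 8 rows; each row shifts and turns the commanded pose from where the row before left it, along the tool's axes as they then stand; what a row does not reach is not made up. A row lasts 1/8 s, in which the tool goes at most 62.5 mm and 10.7 degrees, less where a joint would pass 70% of its speed; a pose out of reach is approached as far as the arm can. A call with a gripper value outside its range is refused whole. The fingers move at their own pace and stop on an object; "newtons" is the grip in N (left out, the last holds). Time passes only in rows, so rows that do not move let the fingers close. It gives the time, the measured TCP pose, the force and the opening at its end, in the units of the state.
- get_state(): the state, without advancing time (a new reading comes with each control period).
- optics.snapshot(name): name is "side" or "top"; returns a dict with "img" (420x560x3 uint8, blue, green, red), "z_map" (420x560 float32, m along the optical axis (not along the pixel's ray), 0 where there is no reading), "mtx" (3x3 intrinsics, pixels), "rvec" (rotation vector, rad) and "tvec" (3), from world to camera coordinates, as OpenCV has them. Camera axes: x right, y down, z forward; pixel columns grow to the right and rows downward; lengths in m; the calibration is good to about 2 mm. A picture is of the moment at which its call begins.
- r.sign_off(): hands the job in, once; it reports no verdict.
Trained networks look in a picture, given as the dict that the camera call returned (one of the last four; its "shot" number tells which), for a name from the list of things; names that differ only in an ending like _2 or _b are one class to them, and where a whole thing is asked for, a point or a joint stands for the part that bears it (a point fixed in the world has none). Each returns a list of dicts, best first, with "score" (0 to 1); they miss things now and then, are a little off and sometimes report something else, mostly with a low value. They report only what shows in the picture. A call takes as long as a camera call.
- models.silhouettes(picture, label): "region" (420x560 bool, what is visible of it) and "point" ([row, column] in pixels, amid what is visible of it).
The state is a dict: "time_s": time; "joint_positions": joint angles; "joint_vel": joint speeds; "tau": joint torques, N m; "tcp_pos": TCP position; "tool_rot": TCP orientation; "ft_force": force on the tool from outside, world axes, zero at the start; "ft_torque": the same for the moment, N m; "grip_width": finger opening in m.
Only numpy, scipy, OpenCV 4.12 (cv2) and the standard library are available. Lean on these libraries where they do the work, as an engineer would, in place of code of your own. Each camera call takes 0.05 s, during which the arm holds its last target. There are 200 camera calls.

## Working session

There is one attempt and no reset: what is moved stays moved. The work goes in short steps, Python scripts to look and compute and a tool call to move; the robot and the scene stay as the last step left them, time stands still between calls to the robot, and variables do not carry over. Pictures are saved under pics/ and viewed, on a budget of 14 in all, crops included, one or two more only if the job needs it, and the job is handed in when it is done.

Besides the shell and the picture viewer there is one more tool, called after "Call:" as name(argument=value, ...), one argument or row to a line, values as JSON. send_rows: Moves the arm, as the interface text tells. Its arguments: {"type":"object","properties":{"commands":{"type":"array"},"newtons":{"type":"number"}},"required":["commands"]}

```bash
mkdir -p pics; cat > h.py <<'E'
import numpy as np, cv2
from workcell import get_state, optics, r, models
def pts(p):
    z=p["z_map"].astype(float);K=p["mtx"];h,w=z.shape
    v,u=np.mgrid[:h,:w];c=np.stack([(u-K[0,2])/K[0,0]*z,(v-K[1,2])/K[1,1]*z,z],-1)
    R=cv2.Rodrigues(np.array(p["rvec"]))[0];W=(c-np.array(p["tvec"]).ravel())@R
    W[z==0]=np.nan
    return W
E
python3 - <<'E'
from h import *
s=get_state();print({k:np.round(v,4).tolist() for k,v in s.items()})
for n in("top","side"):
    p=optics.snapshot(n);cv2.imwrite(f"pics/{n}0.png",p["img"]);W=pts(p)
    R=cv2.Rodrigues(np.array(p["rvec"]))[0];print(n,"cam",-R.T@np.array(p["tvec"]).ravel(),p["mtx"][0,0])
    for l in["tray_three","tray_two","v_block_center","dial_center","short_block_center","long_block_center","large_ring_center","small_ring_center"]:
        for d in models.silhouettes(p,l)[:2]:
            m=d["region"];q=W[m];q=q[~np.isnan(q[:,0])]
            if len(q)<5: print(l,len(q));continue
            zt=np.percentile(q[:,2],90);t=q[q[:,2]>zt-.004] if 'tray' not in l else q
            (cx,cy),(a,b),an=cv2.minAreaRect((t[:,:2]*1000).astype(np.float32))
            print(l,round(d["score"],2),np.round(d["point"]),m.sum(),"ztop",round(zt,4),"rect",np.round([cx,cy,a,b,an],1),"mean",np.round(np.mean(t,0)*1000,1))
E
```

```text
{'time_s': 0.0, 'joint_positions': [-1.4448, 0.2594, 1.5361, 0.0, 1.348, -0.2028], 'joint_vel': [0.0005, 0.0005, 0.0005, -0.0011, 0.0009, -0.0015], 'tau': [0.0009, -44.6036, -29.0565, -0.0003, 0.0117, 0.0], 'tcp_pos': [0.1776, -0.5199, 0.1971], 'tool_rot': [2.9199, 1.5689, 1.6779], 'ft_force': [0.1164, 0.0891, -0.0751], 'ft_torque': [0.0475, -0.0011, 0.0535], 'grip_width': 0.0856}
top cam [ 0.36043693 -0.02131328  1.01662353] 494.95904489308055
tray_three 0.69 [271. 359.] 7869 ztop 0.0084 rect [ 460.3 -169.8  112.5  301.2    4.4] mean [ 459.  -169.2    4.5]
tray_two 0.79 [270. 186.] 6272 ztop 0.0086 rect [453.4 172.5 240.5 112.8  87.2] mean [452.4 172.4   4.8]
v_block_center 0.76 [191. 183.] 682 ztop 0.0367 rect [604.  194.5  59.3  40.7  12.3] mean [603.7 194.3  35.7]
short_block_center 0.8 [166. 248.] 356 ztop 0.0106 rect [665.2  57.9  49.2  34.9  31. ] mean [664.   58.1   9. ]
short_block_center 0.57 [197. 304.] 797 ztop 0.011 rect [616.1 -58.   99.9  35.4  26.8] mean [615.9 -57.9   9.3]
long_block_center 0.59 [196. 306.] 844 ztop 0.011 rect [616.  -57.8 100.   35.4  26.4] mean [61
[... 844 characters left out ...]
 314.3  21.5]
dial_center 0.87 [336. 181.] 635 ztop 0.0229 rect [620.1 314.1  39.1  39.5  62.4] mean [619.6 314.4  21.5]
short_block_center 0.74 [235. 218.] 321 ztop 0.011 rect [666.3  59.9  48.5  38.2  29.8] mean [666.4  60.2   9.5]
short_block_center 0.43 [203. 258.] 540 ztop 0.0111 rect [615.7 -57.8  99.6  38.8  27. ] mean [615.1 -56.7   9.6]
long_block_center 0.79 [205. 259.] 597 ztop 0.011 rect [616.  -57.8 100.2  39.   27. ] mean [615.4 -56.5   9.6]
large_ring_center 0.94 [164. 252.] 373 ztop 0.0273 rect [ 683.2 -193.4   52.6   52.1   50.7] mean [ 682.3 -191.8   26.2]
small_ring_center 0.44 [140. 288.] 71 ztop 0.0176 rect [ 616.3 -313.8   22.2   26.4   23.6] mean [ 616.  -313.1   16.4]
```

View pics/top0.png

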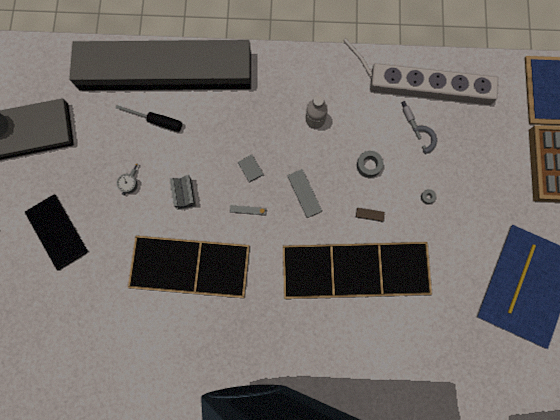

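View pics/side0.png

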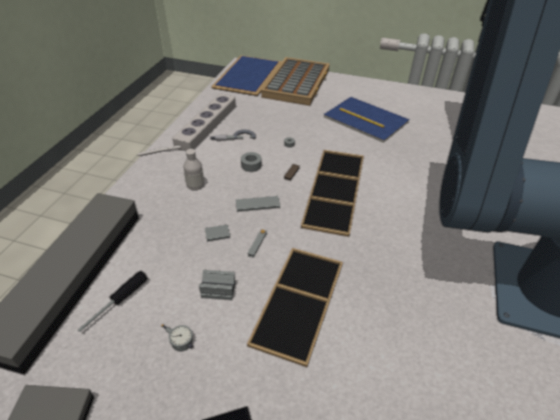

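The top view shows, in pixels, the dial at (127,184), V-block at (182,191), short block at (250,167), long block at (305,193), large ring at (370,163) and small ring at (428,196). Tray_two is on the left with its short compartment on the right, and tray_three is on the right. The side view agrees.

```bash
cat >> h.py <<'E'
from scipy.spatial.transform import Rotation as Ro
def Rt(s): return Ro.from_euler('xyz',s["tool_rot"]).as_matrix()
def plan(wps,grip,s=None,step=.055,tstep=.17,n=None):
    """wps: list of (x,y,z,jawdeg,half) ; prints rows in tool axes"""
    s=s or get_state();p=np.array(s["tcp_pos"],float);M=Rt(s)
    for w in wps:
        T=np.array(w[:3]);
        ang=lambda M:np.degrees(np.arctan2(M[1,2],M[0,2]))
        d=(w[3]-ang(M)+90)%180-90 if len(w)<5 else (w[3]-ang(M)+180)%360-180
        t=-np.radians(d)                # tool x points down
        k=w[5] if len(w)>5 else max(1,int(np.ceil(max(np.linalg.norm(T-p)/step,abs(t)/tstep))))
        out=[]
        for i in range(k):
            f=1/(k-i);dl=np.round(M.T@(T-p)*f,3);t_=-np.radians((w[3]-ang(M)+90)%180-90 if len(w)<5 else (w[3]-ang(M)+180)%360-180)
            tr=round(t_*f,2);p=p+M@dl;M=M@Ro.from_euler('x',tr).as_matrix()
            out+=[grip,*map(float,dl),float(tr)]
        print(k,"rows:",str(out).replace(' ',''))
def st():
    s=get_state();M=Rt(s);print("t",round(s["time_s"],2),"tcp",np.round(s["tcp_pos"],4),"jaw",np.round(np.degrees(np.arctan2(M[1,2],M[0,2])),1),"q",np.round(s["joint_positions"],2),"F",np.round(s["ft_force"],1),"w",round(s["grip_width"],4))
    return s
E
python3 - <<'E'
from h import *
s=st();print(np.round(Rt(s),3))
c=np.degrees(s["joint_positions"][0]-s["joint_positions"][5]);psi=np.degrees(np.arctan2(Rt(s)[1,2],Rt(s)[0,2]))
print("psi=q1-q6+",psi-c)
def q6(x,y,j): return [round((np.degrees(np.arctan2(y,x))+psi-c-jj+180)%360-180) for jj in(j,j+180)]
for n,a in dict(ring=(683,-193,0),ringp=(451,105,-3),long=(616,-58,117),longp=(456,221,-3),longp2=(456,221,177),short=(665,59,121),shortp=(453,-72,94),v=(604,195,102),vp=(460,-170,94),dial=(620,314,60),dialp=(467,-268,94)).items(): print(n,q6(*a))
p=optics.snapshot("top");W=pts(p);x,y,z=W[...,0],W[...,1],W[...,2]
m=(np.hypot(x-.62,y-.314)<.06)&(z>.004);q=W[m];c0=q[np.hypot(q[:,0]-.62,q[:,1]-.314)>.026]
for a in c0[::3]: print(np.round(a*1000))
m=(np.hypot(x-.683,y+.193)<.04)&(z>.012);print("ring",cv2.minAreaRect((W[m][:,:2]*1000).astype(np.float32)),W[m].mean(0))
m=(np.hypot(x-.616,y+.314)<.025)&(z>.008);print("small",W[m].mean(0))
m=(np.hypot(x-.76,y+.09)<.06)&(z>.02);print("bottle",W[m].min(0),W[m].max(0))
plan([(.683,-.193,.15,0)],60)
E
```

```text
t 0.9 tcp [ 0.1776 -0.5205  0.1979] jaw -71.2 q [-1.44  0.26  1.54 -0.    1.35 -0.2 ] F [ 0.5  0.2 -0. ] w 0.0855
[[-0.     0.946  0.323]
 [ 0.     0.323 -0.946]
 [-1.    -0.    -0.   ]]
psi=q1-q6+ 0.00015781930444802583
ring [-16, 164]
ringp [16, -164]
long [-122, 58]
longp [29, -151]
longp2 [-151, 29]
short [-116, 64]
shortp [-103, 77]
v [-84, 96]
vp [-114, 66]
dial [-33, 147]
dialp [-124, 56]
[669. 348.   4.]
[664. 301.  10.]
[661. 298.  14.]
[660. 299.   9.]
[655. 347.   4.]
[655. 302.  12.]
[652. 303.  14.]
[650. 307.  14.]
[651. 302.  10.]
[647. 307.  14.]
[648. 301.  13.]
[647. 331.   5.]
[645. 307.  13.]
[646. 301.  12.]
[632. 369.   5.]
[620. 286.   5.]
[595. 277.   4.]
[590. 291.   5.]
[579. 336.   5.]
[577. 279.   4.]
ring ((682.0889282226562, -193.27130126953125), (52.5112190246582, 53.28413772583008), 78.26522827148438) [ 0.68093578 -0.19296214  0.02398923]
small [ 0.61719825 -0.31635557  0.01433144]
bottle [ 0.75878807 -0.09850153  0.02000247] [ 0.79736388 -0.05439799  0.10306721]
11 rows: [60,0.004,0.053,-0.013,-0.11,60,0.004,0.054,-0.007,-0.11,60,0.004,0.055,-0.002,-0.11,60,0.004,0.055,0.005,-0.11,60,0.005,0.054,0.01,-0.11,60,0.004,0.052,0.016,-0.12,60,0.005,0.05,0.023,-0.11,60,0.004,0.047,0.028,-0.12,60,0.005,0.043,0.033,-0.11,60,0.004,0.04,0.038,-0.12,60,0.005,0.035,0.042,-0.11]
```

Call:
send_rows(
  commands=[30, 0.004, 0.053, -0.013, -0.11, 30, 0.004, 0.054, -0.007, -0.11, 30, 0.004, 0.055, -0.002, -0.11, 30, 0.004, 0.055, 0.005, -0.11, 30, 0.005, 0.054, 0.01, -0.11, 30, 0.004, 0.052, 0.016, -0.12, 30, 0.005, 0.05, 0.023, -0.11, 30, 0.004, 0.047, 0.028, -0.12],
  newtons=80,
)

```text
time_s: 1.95
tcp_pos: [0.5471, -0.2813, 0.1638]
tool_rot: [-0.755, 1.57, -1.093]
ft_force: [0.7, -1.1, 0.4]
grip_width: 0.0755
```

Call:
send_rows(
  commands=[30, 0.005, 0.043, 0.033, -0.11, 30, 0.004, 0.04, 0.038, -0.12, 30, 0.005, 0.035, 0.042, -0.11, 30, 0, 0, 0, 0, 30, 0, 0, 0, 0],
)

```text
time_s: 2.58
tcp_pos: [0.6825, -0.1926, 0.1494]
tool_rot: [-3.066, 1.569, -3.068]
ft_force: [-0.2, 0.7, -0.6]
grip_width: 0.0753
```

```bash
python3 - <<'E'
from h import *
st();plan([(.6825,-.1933,.06,0),(.6825,-.1933,.004,0,)],30,step=.03)
E
```

```text
t 2.58 tcp [ 0.6825 -0.1926  0.1494] jaw -0.1 q [-0.43  0.58  1.17 -0.    1.4  -0.43] F [-0.2  0.7 -0.6] w 0.0753
3 rows: [30,0.03,-0.0,0.0,-0.0,30,0.03,-0.0,0.0,-0.0,30,0.029,-0.001,0.0,-0.0]
2 rows: [30,0.028,0.0,0.0,-0.0,30,0.028,0.0,0.0,-0.0]
```

Call:
send_rows(
  commands=[30, 0.04, 0, 0, 0, 30, 0.04, 0, 0, 0, 30, 0.035, 0, 0, 0, 30, 0.02, 0, 0, 0, 30, 0.01, 0, 0, 0, 140, 0, 0, 0, 0, 140, 0, 0, 0, 0, 140, 0, 0, 0, 0],
)

```text
time_s: 3.58
tcp_pos: [0.6838, -0.1929, 0.0063]
tool_rot: [-0.441, 1.568, -0.443]
ft_force: [0.3, 0.1, -0.2]
grip_width: 0.0385
```

Call:
send_rows(
  commands=[140, 0, 0, 0, 0, 140, 0, 0, 0, 0, 140, -0.02, 0, 0, 0, 140, -0.03, 0, 0, 0, 140, 0, 0, 0, 0],
)

```text
time_s: 4.2
tcp_pos: [0.6856, -0.1938, 0.0597]
tool_rot: [-0.43, 1.563, -0.432]
ft_force: [0.0, -0.7, 0.1]
grip_width: 0.0386
```

```bash
python3 - <<'E'
from h import *
st();plan([(.6825,-.1933,.15,0),(.451,.1055,.15,-2.6),(.451,.1055,.025,-2.6),(.451,.1055,.0095,-2.6,)],140,step=.045)
E
```

```text
t 4.2 tcp [ 0.6856 -0.1938  0.0597] jaw -0.1 q [-0.43  0.64  1.27 -0.    1.22 -0.43] F [ 0.  -0.7  0.1] w 0.0386
3 rows: [140,-0.03,0.0,-0.001,-0.0,140,-0.03,0.0,-0.001,-0.0,140,-0.03,0.0,-0.001,-0.0]
9 rows: [140,-0.0,0.033,-0.026,0.0,140,-0.0,0.033,-0.026,0.01,140,-0.0,0.033,-0.026,0.0,140,-0.0,0.033,-0.026,0.01,140,-0.001,0.033,-0.026,0.0,140,-0.0,0.033,-0.026,0.01,140,-0.001,0.032,-0.027,0.0,140,-0.0,0.032,-0.027,0.01,140,-0.001,0.032,-0.027,0.0]
3 rows: [140,0.042,0.0,-0.0,0.0,140,0.042,0.0,-0.0,0.0,140,0.041,0.001,-0.001,0.0]
1 rows: [140,0.016,-0.0,0.0,0.0]
```

```bash
python3 - <<'E'
from h import *
st()
a=optics.snapshot("side");b=optics.snapshot("top")
cv2.imwrite("pics/c1.png",np.hstack([cv2.resize(a["img"][60:240,160:360],(400,360)),cv2.resize(b["img"][60:240,270:470],(400,360))]))
E
```

```text
t 4.2 tcp [ 0.6856 -0.1938  0.0597] jaw -0.1 q [-0.43  0.64  1.27 -0.    1.22 -0.43] F [ 0.  -0.7  0.1] w 0.0386
```

View pics/c1.png

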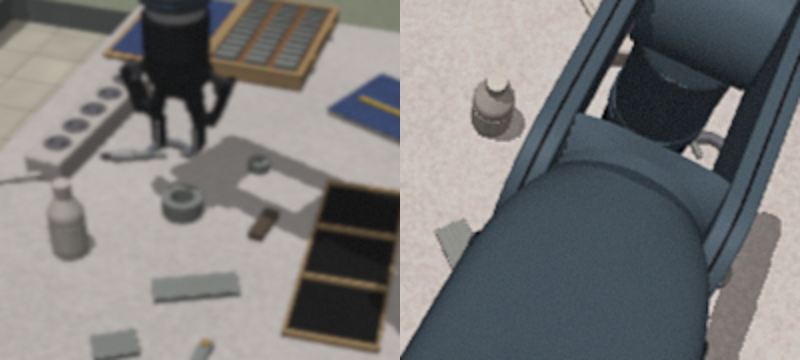

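```bash
python3 - <<'E'
from h import *
st()
a=optics.snapshot("side");W=pts(a);x,y,z=W[...,0],W[...,1],W[...,2]
m=(abs(x-.685)<.1)&(abs(y+.2)<.12)&(z>.03)&(z<.16)
q=W[m]
for lo in np.arange(.03,.16,.01):
    k=q[(q[:,2]>=lo)&(q[:,2]<lo+.01)]
    if len(k): print(round(lo,3),len(k),np.round(k.min(0),3),np.round(k.max(0),3))
m=(np.hypot(x-.683,y+.193)<.06)&(z>.012)&(z<.03);print("ring",cv2.minAreaRect((W[m][:,:2]*1000).astype(np.float32)),W[m].min(0),W[m].max(0))
E
```

```text
t 4.3 tcp [ 0.6834 -0.1928  0.0561] jaw -0.1 q [-0.43  0.65  1.28 -0.    1.21 -0.43] F [ 0.2 -0.1 -0.3] w 0.0381
0.03 3 [ 0.762 -0.086  0.033] [ 0.763 -0.082  0.036]
0.04 3 [ 0.761 -0.088  0.042] [ 0.764 -0.083  0.044]
0.05 4 [ 0.762 -0.086  0.051] [ 0.764 -0.083  0.059]
0.06 7 [ 0.763 -0.092  0.064] [ 0.776 -0.08   0.069]
0.07 8 [ 0.768 -0.088  0.071] [ 0.775 -0.081  0.078]
0.09 32 [ 0.653 -0.204  0.09 ] [ 0.782 -0.08   0.1  ]
0.1 56 [ 0.649 -0.204  0.1  ] [ 0.783 -0.081  0.11 ]
0.11 65 [ 0.648 -0.205  0.11 ] [ 0.715 -0.18   0.12 ]
0.12 55 [ 0.649 -0.206  0.12 ] [ 0.716 -0.18   0.13 ]
0.13 72 [ 0.634 -0.203  0.13 ] [ 0.733 -0.177  0.14 ]
0.14 146 [ 0.629 -0.206  0.14 ] [ 0.735 -0.178  0.15 ]
0.15 118 [ 0.626 -0.21   0.15 ] [ 0.739 -0.175  0.16 ]
ring ((682.2590942382812, -191.87936401367188), (50.614524841308594, 57.00544738769531), 18.761751174926758) [ 0.65568961 -0.21997706  0.01202245] [ 0.70795425 -0.16401731  0.02978797]
```

```bash
python3 - <<'E'
from h import *
s=st()
a=optics.snapshot("side");W=pts(a)
for z in(.056,.062,.07,.08,.09,.1):
    uv=cv2.projectPoints(np.array([[.683-.025,-.182,z],[.683+.025,-.182,z]]),np.array(a["rvec"]),np.array(a["tvec"]),a["mtx"],None)[0].reshape(-1,2);print(z,np.round(uv,1).tolist())
g=a["img"].mean(2)
for u in(234,236,238,240,242,256,258,260,262): print(u,g[126:148,u].astype(int), np.round(W[126:148:3,u,2],2))
E
```

```text
t 4.35 tcp [ 0.6827 -0.1925  0.055 ] jaw -0.1 q [-0.43  0.65  1.28 -0.    1.21 -0.43] F [ 0.  -0.5 -0.2] w 0.0383
0.056 [[258.5, 152.3], [239.4, 148.5]]
0.062 [[258.5, 150.2], [239.3, 146.4]]
0.07 [[258.5, 147.5], [239.2, 143.7]]
0.08 [[258.4, 144.0], [239.0, 140.2]]
0.09 [[258.3, 140.5], [238.8, 136.7]]
0.1 [[258.3, 136.9], [238.6, 133.2]]
234 [173 174 176 176 176 171 156 134 120 115 114 101  88 110 150 173 180 181
 180 180 182 183] [0.   0.   0.   0.01 0.01 0.    nan 0.  ]
236 [118 124 133 136 132 118 104  97  95 100 104  94  92 128 166 179 179 179
 179 179 180 181] [-0.   -0.    0.01  0.01  0.01  0.    0.    0.  ]
238 [ 61  63  63  65  64  62  64  69  79  98 110 108 108 136 169 180 181 178
 178 180 181 181] [ 0.12  0.11  0.1   0.01  0.01 -0.   -0.   -0.  ]
240 [ 57  59  63  64  63  64  62  65  67  81  94 102 108 136 166 178 178 176
 177 178 179 178] [0.12 0.11 0.1  0.1  0.   0.   0.   0.  ]
242 [ 33  32  31  25  23  22  27  45  71 100 118 120 122 142 167 177 178 178
 179 180 180 180] [ 0.12  0.11  0.1   0.1  -0.    0.   -0.    0.  ]
256 [125 121 121 121 121 121 119 111 103  97  89  81  84  97 108 112 113 112
 112 112 112 113] [ 0.  0.  0. -0. -0. -0.  0.  0.]
258 [ 57  69  71  71  71  70  70  72  73  73  72  72  72  83 100 109 111 110
 111 111 111 112] [ 0.13  0.12  0.12  0.11  0.1  -0.    0.   -0.  ]
260 [ 29  34  35  37  36  35  37  38  38  40  46  63  84  98 108 111 112 111
 111 112 111 113] [0.13 0.12 0.11 0.1  0.09 0.   0.   0.  ]
262 [ 37  41  40  39  39  37  39  40  47  60  75  93 106 110 111 112 111 111
 112 112 114 112] [ 0.13  0.12  0.11  0.1   0.    0.   -0.   -0.  ]
```

The reported TCP reads about 30 mm lower than the true fingertips: depth shows tips at z of about 0.09 while the TCP reads 0.056. The ring hasn't moved. I'll straddle it again, go lower and feel for the table.

Call:
send_rows(
  commands=[57, 0, 0, 0, 0, 57, 0, 0, 0, 0, 57, 0.03, 0, 0, 0, 57, 0.025, 0, 0, 0, 57, 0.015, 0, 0, 0, 57, 0.01, 0, 0, 0, 57, 0, 0, 0, 0, 57, 0, 0, 0, 0],
)

```text
time_s: 5.4
tcp_pos: [0.6837, -0.193, -0.0241]
tool_rot: [-0.438, 1.569, -0.44]
ft_force: [-1.0, 0.5, -0.4]
grip_width: 0.0662
```

```bash
python3 - <<'E'
from h import *
s=st()
a=optics.snapshot("side")
cv2.imwrite("pics/c2.png",cv2.resize(a["img"][90:210,190:320],None,fx=4,fy=4,interpolation=cv2.INTER_CUBIC))
E
```

```text
t 5.4 tcp [ 0.6837 -0.193  -0.0241] jaw -0.1 q [-0.43  0.73  1.34 -0.    1.07 -0.43] F [-1.   0.5 -0.4] w 0.0662
```

View pics/c2.png

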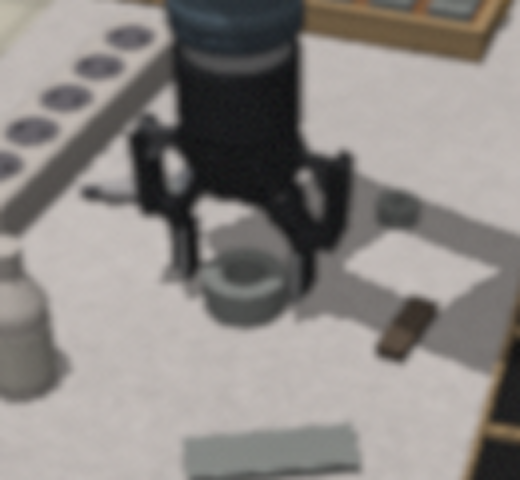

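The fingers straddle the ring, crop (245,285), with the tips about a centimetre above the table and no force. I'll creep down.

Call:
send_rows(
  commands=[57, 0.004, 0, 0, 0, 57, 0.003, 0, 0, 0, 57, 0, 0, 0, 0],
)

```text
time_s: 5.82
tcp_pos: [0.6826, -0.1925, -0.0325]
tool_rot: [2.703, 1.57, 2.701]
ft_force: [0.1, -0.2, -0.2]
grip_width: 0.0661
```

Call:
send_rows(
  commands=[57, 0.003, 0, 0, 0, 57, 0, 0, 0, 0],
)

```text
time_s: 6.08
tcp_pos: [0.6827, -0.1925, -0.0355]
tool_rot: [2.696, 1.57, 2.694]
ft_force: [-0.0, 0.4, -0.4]
grip_width: 0.0663
```

Call:
send_rows(
  commands=[57, 0.002, 0, 0, 0, 57, 0, 0, 0, 0],
)

```text
time_s: 6.32
tcp_pos: [0.6828, -0.1926, -0.0373]
tool_rot: [2.703, 1.57, 2.701]
ft_force: [-0.5, -0.1, 0.1]
grip_width: 0.0665
```

Call:
send_rows(
  commands=[57, 0.001, 0, 0, 0, 57, 0, 0, 0, 0],
)

```text
time_s: 6.58
tcp_pos: [0.6829, -0.1926, -0.0381]
tool_rot: [2.494, 1.571, 2.492]
ft_force: [0.2, 0.0, 0.2]
grip_width: 0.0661
```

Call:
send_rows(
  commands=[57, 0.001, 0, 0, 0, 57, 0, 0, 0, 0],
)

```text
time_s: 6.82
tcp_pos: [0.6829, -0.1926, -0.0392]
tool_rot: [2.785, 1.571, 2.783]
ft_force: [-0.1, 0.2, -0.2]
grip_width: 0.0665
```

Call:
send_rows(
  commands=[57, 0.001, 0, 0, 0, 57, 0, 0, 0, 0],
)

```text
time_s: 7.08
tcp_pos: [0.6831, -0.1927, -0.0399]
tool_rot: [-0.475, 1.571, -0.477]
ft_force: [-0.0, 0.8, 1.3]
grip_width: 0.0663
```

Call:
send_rows(
  commands=[57, 0.001, 0, 0, 0, 57, 0, 0, 0, 0],
)

```text
time_s: 7.32
tcp_pos: [0.6831, -0.1927, -0.04]
tool_rot: [-0.589, 1.57, -0.591]
ft_force: [-2.1, 0.6, 6.5]
grip_width: 0.0664
```

Contact at reported z of -0.040 with 66 mm open (6.5 N), so the offset is about 30 mm. I'll back off 8 mm and grip.

Call:
send_rows(
  commands=[57, -0.009, 0, 0, 0, 57, 0, 0, 0, 0, 150, 0, 0, 0, 0, 150, 0, 0, 0, 0, 150, 0, 0, 0, 0, 150, 0, 0, 0, 0],
)

```text
time_s: 8.07
tcp_pos: [0.6836, -0.1929, -0.0312]
tool_rot: [-0.376, 1.569, -0.378]
ft_force: [-0.3, 0.4, 6.1]
grip_width: 0.0517
```

Call:
send_rows(
  commands=[150, -0.01, 0, 0, 0, 150, -0.02, 0, 0, 0, 150, -0.03, 0, 0, 0, 150, -0.04, 0, 0, 0, 150, -0.04, 0, 0, 0, 150, -0.02, 0, 0, 0, 150, 0, 0, 0, 0],
)

```text
time_s: 8.95
tcp_pos: [0.6843, -0.1932, 0.1313]
tool_rot: [-0.428, 1.565, -0.43]
ft_force: [-0.2, 0.2, -4.1]
grip_width: 0.0513
```

```bash
python3 - <<'E'
from h import *
st();plan([(.451,.1055,.13,-2.6),(.451,.1055,-.015,-2.6)],150,step=.045)
E
```

```text
t 8.95 tcp [ 0.6843 -0.1932  0.1313] jaw -0.1 q [-0.43  0.59  1.19  0.    1.36 -0.43] F [-0.2  0.2 -4.1] w 0.0513
9 rows: [150,-0.0,0.033,-0.026,0.0,150,-0.0,0.033,-0.026,0.01,150,-0.0,0.033,-0.026,0.0,150,-0.0,0.033,-0.026,0.01,150,-0.0,0.033,-0.027,0.0,150,-0.0,0.033,-0.027,0.01,150,-0.0,0.032,-0.027,0.0,150,-0.0,0.032,-0.027,0.01,150,-0.001,0.032,-0.027,0.0]
4 rows: [150,0.036,0.0,-0.0,0.0,150,0.036,0.0,-0.0,0.0,150,0.037,0.0,-0.0,0.0,150,0.036,0.0,-0.001,0.0]
```

Call:
send_rows(
  commands=[150, 0, 0.033, -0.026, 0, 150, 0, 0.033, -0.026, 0.01, 150, 0, 0.033, -0.026, 0, 150, 0, 0.033, -0.026, 0.01, 150, 0, 0.033, -0.027, 0, 150, 0, 0.033, -0.027, 0.01, 150, 0, 0.032, -0.027, 0, 150, 0, 0.032, -0.027, 0.01],
)

```text
time_s: 9.95
tcp_pos: [0.4734, 0.074, 0.1269]
tool_rot: [3.036, 1.569, 2.994]
ft_force: [-0.8, 0.2, -2.6]
grip_width: 0.0514
```

Call:
send_rows(
  commands=[150, 0, 0.032, -0.027, 0, 150, 0.035, 0, 0, 0, 150, 0.035, 0, 0, 0, 150, 0.035, 0, 0, 0, 150, 0.03, 0, 0, 0, 150, 0.01, 0, 0, 0, 150, 0, 0, 0, 0],
)

```text
time_s: 10.82
tcp_pos: [0.4491, 0.1061, -0.0176]
tool_rot: [-3.113, 1.569, 3.128]
ft_force: [0.4, 1.1, -3.6]
grip_width: 0.0516
```

```bash
python3 - <<'E'
from h import *
s=st();plan([(.451,.1055,-.0265,-2.6)],150,step=.045)
a=optics.snapshot("side")
cv2.imwrite("pics/c3.png",cv2.resize(a["img"][210:370,220:380],None,fx=3,fy=3,interpolation=cv2.INTER_CUBIC))
E
```

```text
t 10.82 tcp [ 0.4491  0.1061 -0.0176] jaw -2.4 q [-0.01  0.38  2.    0.    0.77  0.03] F [ 0.4  1.1 -3.6] w 0.0516
1 rows: [150,0.009,-0.0,0.002,0.0]
```

View pics/c3.png

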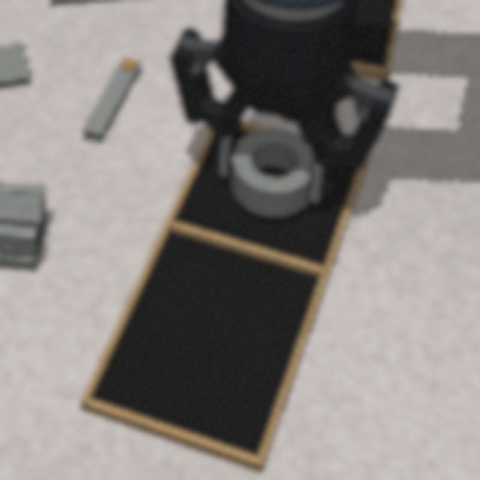

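The ring is level in the grip over the short compartment, crop (270,180). Lowering.

Call:
send_rows(
  commands=[150, 0.004, 0, 0.001, 0, 150, 0.003, 0, 0.001, 0, 150, 0.002, 0, 0, 0, 150, 0, 0, 0, 0],
)

```text
time_s: 11.38
tcp_pos: [0.4516, 0.106, -0.0261]
tool_rot: [3.133, 1.571, 3.091]
ft_force: [-0.6, -0.0, -4.0]
grip_width: 0.0516
```

Call:
send_rows(
  commands=[150, 0.001, 0, 0, 0, 150, 0, 0, 0, 0, 75, 0, 0, 0, 0, 65, 0, 0, 0, 0, 65, 0, 0, 0, 0, 65, 0, 0, 0, 0],
)

```text
time_s: 12.12
tcp_pos: [0.4519, 0.106, -0.027]
tool_rot: [0.06, 1.57, 0.018]
ft_force: [0.6, 0.3, 0.1]
grip_width: 0.0633
```

Call:
send_rows(
  commands=[65, -0.02, 0, 0, 0, 65, -0.04, 0, 0, 0, 65, -0.05, 0, 0, 0, 65, -0.04, 0, 0, 0, 65, 0, 0, 0, 0],
)

```text
time_s: 12.75
tcp_pos: [0.4544, 0.106, 0.1262]
tool_rot: [0.03, 1.563, -0.012]
ft_force: [0.8, 1.6, -1.0]
grip_width: 0.0637
```

```bash
python3 - <<'E'
from h import *
s=st()
a=optics.snapshot("side");W=pts(a);x,y,z=W[...,0],W[...,1],W[...,2]
m=(np.hypot(x-.451,y-.1055)<.05)&(z>.018)&(z<.045);print("ring",cv2.minAreaRect((W[m][:,:2]*1000).astype(np.float32)),np.percentile(z[m],90))
plan([(.616,-.058,.12,-63.3,1),(.616,-.058,-.015,-63.3,1)],100,step=.045)
E
```

```text
t 12.75 tcp [0.4544 0.106  0.1262] jaw -2.4 q [-0.01  0.17  1.84 -0.    1.13  0.03] F [ 0.8  1.6 -1. ] w 0.0637
ring ((451.3262939453125, 106.42096710205078), (51.98221969604492, 52.469512939453125), 17.171491622924805) 0.031548505546539624
7 rows: [100,0.001,-0.022,0.024,0.15,100,0.001,-0.019,0.027,0.15,100,0.001,-0.014,0.03,0.15,100,0.0,-0.01,0.032,0.15,100,0.001,-0.005,0.033,0.15,100,0.0,0.0,0.033,0.16,100,0.001,0.006,0.032,0.15]
3 rows: [100,0.045,-0.0,0.0,0.0,100,0.045,-0.0,0.0,0.0,100,0.045,-0.0,0.0,0.0]
```

Call:
send_rows(
  commands=[123, 0.001, -0.022, 0.024, 0.15, 123, 0.001, -0.019, 0.027, 0.15, 123, 0.001, -0.014, 0.03, 0.15, 123, 0, -0.01, 0.032, 0.15, 123, 0.001, -0.005, 0.033, 0.15, 123, 0, 0, 0.033, 0.16, 123, 0.001, 0.006, 0.032, 0.15, 123, 0, 0, 0, 0],
)

```text
time_s: 13.8
tcp_pos: [0.6149, -0.0594, 0.1153]
tool_rot: [-2.215, 1.568, 2.964]
ft_force: [0.4, 0.1, -0.7]
grip_width: 0.0441
```

```bash
python3 - <<'E'
from h import *
s=st()
plan([(.616,-.058,.12,-63.3,1),(.616,-.058,-.015,-63.3,1)],123,step=.045)
E
```

```text
t 13.8 tcp [ 0.6149 -0.0594  0.1153] jaw -63.3 q [-0.28  0.44  1.48 -0.    1.23  0.83] F [ 0.4  0.1 -0.7] w 0.0441
1 rows: [123,-0.005,0.002,-0.001,0.0]
4 rows: [123,0.034,-0.0,0.0,0.0,123,0.034,-0.0,0.0,0.0,123,0.034,-0.0,0.0,0.0,123,0.033,-0.0,0.0,0.0]
```

Call:
send_rows(
  commands=[123, 0.03, 0.002, -0.001, 0, 123, 0.035, 0, 0, 0, 123, 0.035, 0, 0, 0, 123, 0.025, 0, 0, 0, 123, 0.015, 0, 0, 0, 123, 0.005, 0, 0, 0, 123, 0, 0, 0, 0],
)

```text
time_s: 14.68
tcp_pos: [0.6162, -0.0559, -0.0269]
tool_rot: [1.109, 1.571, 0.007]
ft_force: [0.6, -0.2, 0.7]
grip_width: 0.0444
```

Call:
send_rows(
  commands=[123, 0.003, 0, 0, 0, 123, 0, 0, 0, 0],
)

```text
time_s: 14.92
tcp_pos: [0.6165, -0.0562, -0.0295]
tool_rot: [0.822, 1.57, -0.28]
ft_force: [0.6, -0.9, 0.9]
grip_width: 0.0443
```

Call:
send_rows(
  commands=[123, 0.002, 0, 0.001, 0, 123, 0, 0, 0, 0],
)

```text
time_s: 15.18
tcp_pos: [0.6166, -0.057, -0.0321]
tool_rot: [0.738, 1.571, -0.364]
ft_force: [0.4, -0.5, -0.6]
grip_width: 0.0442
```

Call:
send_rows(
  commands=[123, 0.001, 0, 0, 0, 123, 0, 0, 0, 0],
)

```text
time_s: 15.42
tcp_pos: [0.6165, -0.0569, -0.0332]
tool_rot: [-2.258, 1.571, 2.923]
ft_force: [-0.4, 0.3, 0.2]
grip_width: 0.0443
```

Call:
send_rows(
  commands=[123, 0.001, 0, 0, 0, 123, 0, 0, 0, 0],
)

```text
time_s: 15.68
tcp_pos: [0.6165, -0.0569, -0.0342]
tool_rot: [-2.389, 1.571, 2.792]
ft_force: [0.7, -0.0, -0.1]
grip_width: 0.0441
```

Call:
send_rows(
  commands=[123, 0.001, 0, 0, 0, 123, 0, 0, 0, 0],
)

```text
time_s: 15.92
tcp_pos: [0.6165, -0.0569, -0.0352]
tool_rot: [-2.24, 1.571, 2.941]
ft_force: [-0.3, -0.8, 0.5]
grip_width: 0.0441
```

Call:
send_rows(
  commands=[123, 0.001, 0, 0, 0, 123, 0, 0, 0, 0],
)

```text
time_s: 16.18
tcp_pos: [0.6167, -0.0569, -0.0354]
tool_rot: [0.579, 1.571, -0.523]
ft_force: [-1.7, 0.1, 4.8]
grip_width: 0.0441
```

Call:
send_rows(
  commands=[123, -0.003, 0, 0, 0, 123, 0, 0, 0, 0, 200, 0, 0, 0, 0, 200, 0, 0, 0, 0, 200, 0, 0, 0, 0, 200, 0, 0, 0, 0],
)

```text
time_s: 16.92
tcp_pos: [0.6169, -0.057, -0.0325]
tool_rot: [0.846, 1.57, -0.256]
ft_force: [-0.9, -0.2, 6.1]
grip_width: 0.0324
```

Call:
send_rows(
  commands=[200, -0.01, 0, 0, 0, 200, -0.02, 0, 0, 0, 200, -0.03, 0, 0, 0, 200, -0.04, 0, 0, 0, 200, -0.04, 0, 0, 0, 200, 0, 0, 0, 0],
)

```text
time_s: 17.68
tcp_pos: [0.6191, -0.0575, 0.1108]
tool_rot: [0.836, 1.563, -0.266]
ft_force: [1.2, -0.2, -2.9]
grip_width: 0.0323
```

```bash
python3 - <<'E'
from h import *
s=st()
plan([(.456,.2215,.11,-2.8,1),(.456,.2215,-.01,-2.8,1)],200,step=.045)
a=optics.snapshot("side")
cv2.imwrite("pics/c4.png",cv2.resize(a["img"][90:290,180:360],None,fx=3,fy=3,interpolation=cv2.INTER_CUBIC))
E
```

```text
t 17.68 tcp [ 0.6191 -0.0575  0.1108] jaw -63.1 q [-0.27  0.45  1.48  0.    1.21  0.83] F [ 1.2 -0.2 -2.9] w 0.0323
8 rows: [200,-0.0,-0.002,-0.04,-0.13,200,-0.0,0.003,-0.04,-0.13,200,-0.0,0.008,-0.04,-0.13,200,-0.0,0.013,-0.038,-0.13,200,-0.0,0.018,-0.036,-0.13,200,-0.0,0.022,-0.034,-0.13,200,-0.0,0.027,-0.031,-0.14,200,-0.001,0.031,-0.026,-0.13]
3 rows: [200,0.04,-0.0,-0.0,-0.0,200,0.04,-0.0,-0.001,-0.0,200,0.04,-0.0,-0.0,-0.0]
```

View pics/c4.png

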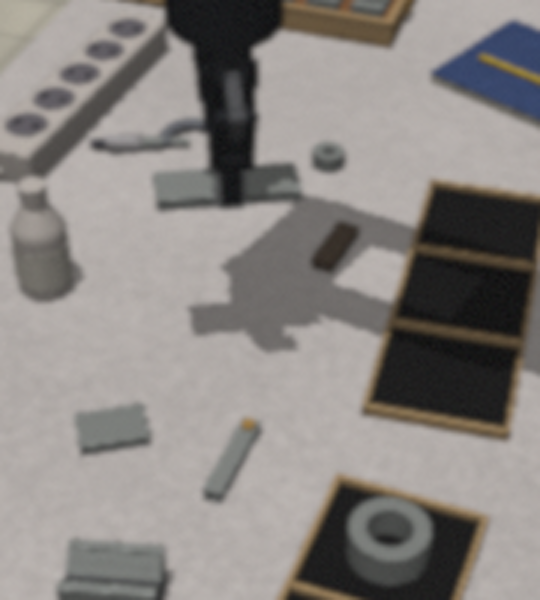

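The long block is held level at its middle, crop (228,187), and the ring sits flat in its compartment at (390,540).

Call:
send_rows(
  commands=[200, 0, -0.002, -0.04, -0.13, 200, 0, 0.003, -0.04, -0.13, 200, 0, 0.008, -0.04, -0.13, 200, 0, 0.013, -0.038, -0.13, 200, 0, 0.018, -0.036, -0.13, 200, 0, 0.022, -0.034, -0.13, 200, 0, 0.027, -0.031, -0.14, 200, 0, 0.031, -0.026, -0.13],
)

```text
time_s: 18.73
tcp_pos: [0.4514, 0.2232, 0.1049]
tool_rot: [-2.875, 1.567, -2.923]
ft_force: [1.6, -0.4, -2.4]
grip_width: 0.0321
```

Call:
send_rows(
  commands=[200, 0.03, 0, 0, 0, 200, 0.035, 0, 0, 0, 200, 0.03, 0, 0, 0, 200, 0.01, 0, 0, 0, 200, 0, 0, 0, 0],
)

```text
time_s: 19.35
tcp_pos: [0.4527, 0.2222, 0.0008]
tool_rot: [-2.863, 1.568, -2.915]
ft_force: [-0.7, -0.5, -1.9]
grip_width: 0.0324
```

```bash
python3 - <<'E'
from h import *
s=st()
plan([(.456,.2215,-.012,-2.8,1),(.456,.2215,-.028,-2.8,1)],200,step=.045)
E
```

```text
t 19.35 tcp [0.4527 0.2222 0.0008] jaw -3.0 q [0.23 0.41 1.88 0.   0.86 0.29] F [-0.7 -0.5 -1.9] w 0.0324
1 rows: [200,0.013,-0.001,0.003,-0.0]
1 rows: [200,0.016,0.001,0.0,-0.0]
```

Call:
send_rows(
  commands=[200, 0.012, 0, 0.003, 0, 200, 0.01, 0, 0, 0, 200, 0.005, 0, 0, 0, 200, 0, 0, 0, 0],
)

```text
time_s: 19.85
tcp_pos: [0.4564, 0.2222, -0.0255]
tool_rot: [-2.849, 1.57, -2.901]
ft_force: [0.7, -0.8, -1.5]
grip_width: 0.0323
```

Call:
send_rows(
  commands=[200, 0.001, 0, 0, 0, 200, 0, 0, 0, 0],
)

```text
time_s: 20.1
tcp_pos: [0.4569, 0.2224, -0.0259]
tool_rot: [0.297, 1.57, 0.245]
ft_force: [-0.7, 0.5, -1.8]
grip_width: 0.0321
```

Call:
send_rows(
  commands=[200, 0.002, 0, 0, 0, 200, 0, 0, 0, 0],
)

```text
time_s: 20.35
tcp_pos: [0.4567, 0.2223, -0.0281]
tool_rot: [-2.862, 1.571, -2.914]
ft_force: [0.1, -0.2, -1.9]
grip_width: 0.0323
```

Call:
send_rows(
  commands=[130, 0, 0, 0, 0, 110, 0, 0, 0, 0, 110, 0, 0, 0, 0, 110, 0, 0, 0, 0, 110, -0.01, 0, 0, 0, 110, -0.03, 0, 0, 0, 110, -0.05, 0, 0, 0, 110, -0.05, 0, 0, 0],
)

```text
time_s: 21.35
tcp_pos: [0.4565, 0.2223, 0.1139]
tool_rot: [2.009, 1.571, 1.956]
ft_force: [1.0, -0.1, -0.3]
grip_width: 0.0486
```

```bash
python3 - <<'E'
from h import *
s=st()
plan([(.6043,.195,.11,-77.3,1),(.6043,.195,-.01,-77.3,1)],100,step=.045)
E
```

```text
t 21.35 tcp [0.4565 0.2223 0.1139] jaw -3.0 q [0.23 0.26 1.76 0.   1.13 0.29] F [ 1.  -0.1 -0.3] w 0.0486
8 rows: [100,0.0,-0.002,0.019,0.16,100,0.001,0.0,0.019,0.16,100,0.0,0.004,0.018,0.16,100,0.001,0.006,0.018,0.16,100,0.0,0.009,0.016,0.16,100,0.001,0.012,0.015,0.17,100,0.0,0.014,0.012,0.16,100,0.001,0.016,0.011,0.17]
3 rows: [100,0.04,-0.0,-0.0,-0.0,100,0.04,-0.0,-0.0,-0.0,100,0.04,-0.001,-0.0,-0.0]
```

Call:
send_rows(
  commands=[100, 0, -0.002, 0.019, 0.16, 100, 0.001, 0, 0.019, 0.16, 100, 0, 0.004, 0.018, 0.16, 100, 0.001, 0.006, 0.018, 0.16, 100, 0, 0.009, 0.016, 0.16, 100, 0.001, 0.012, 0.015, 0.17, 100, 0, 0.014, 0.012, 0.16, 100, 0.001, 0.016, 0.011, 0.17],
)

```text
time_s: 22.35
tcp_pos: [0.6057, 0.1948, 0.1087]
tool_rot: [1.624, 1.57, 0.266]
ft_force: [0.3, 0.0, 0.1]
grip_width: 0.0517
```

Call:
send_rows(
  commands=[100, 0.035, 0, 0, 0, 100, 0.035, 0, 0, 0, 100, 0.02, 0, 0, 0, 100, 0, 0, 0, 0, 100, 0, 0, 0, 0],
)

```text
time_s: 22.98
tcp_pos: [0.606, 0.195, 0.0193]
tool_rot: [1.506, 1.569, 0.154]
ft_force: [0.5, -0.2, 0.2]
grip_width: 0.0514
```

```bash
python3 - <<'E'
from h import *
s=st()
plan([(.6043,.195,-.031,-77.3,1)],100,step=.02)
a=optics.snapshot("side");W=pts(a);x,y,z=W[...,0],W[...,1],W[...,2]
m=(abs(x-.456)<.06)&(abs(y-.2215)<.075)&(z>.0105)&(z<.03);print("long",cv2.minAreaRect((W[m][:,:2]*1000).astype(np.float32)),np.median(z[m]))
cv2.imwrite("pics/c5.png",cv2.resize(a["img"][180:380,160:360],None,fx=3,fy=3,interpolation=cv2.INTER_CUBIC))
E
```

```text
t 22.98 tcp [0.606  0.195  0.0193] jaw -77.5 q [0.14 0.57 1.53 0.   1.04 1.49] F [ 0.5 -0.2  0.2] w 0.0514
3 rows: [100,0.017,-0.001,-0.0,-0.0,100,0.017,-0.0,-0.0,-0.0,100,0.016,-0.001,-0.0,-0.0]
long ((454.85302734375, 219.29266357421875), (142.78167724609375, 107.61846160888672), 87.69939422607422) 0.013264148641963815
```

View pics/c5.png

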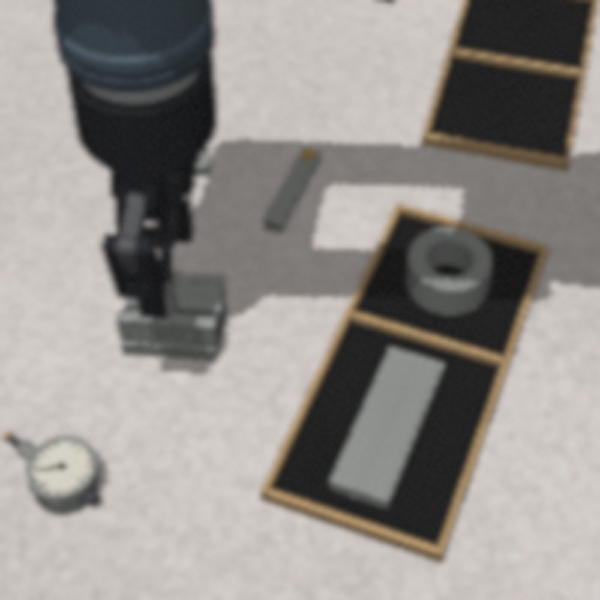

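The bore kit is in place: ring at (448,265) and long block flat at (388,425) inside the tray_two walls. The gripper is over the V-block.

Call:
send_rows(
  commands=[100, 0.018, -0.001, 0, 0, 100, 0.017, 0, 0, 0, 100, 0.01, -0.001, 0, 0, 100, 0.004, 0, 0, 0, 100, 0, 0, 0, 0],
)

```text
time_s: 23.65
tcp_pos: [0.603, 0.1944, -0.0315]
tool_rot: [-1.674, 1.57, -3.026]
ft_force: [-0.3, 0.5, 0.2]
grip_width: 0.052
```

Call:
send_rows(
  commands=[200, 0, 0, 0, 0, 200, 0, 0, 0, 0, 200, 0, 0, 0, 0, 200, 0, 0, 0, 0],
  newtons=100,
)

```text
time_s: 24.15
tcp_pos: [0.6037, 0.1946, -0.0304]
tool_rot: [1.575, 1.57, 0.223]
ft_force: [-1.2, 0.7, 4.7]
grip_width: 0.039
```

Call:
send_rows(
  commands=[200, -0.01, 0, 0, 0, 200, -0.02, 0, 0, 0, 200, -0.03, 0, 0, 0, 200, -0.04, 0, 0, 0, 200, -0.04, 0, 0, 0, 200, 0, 0, 0, 0],
)

```text
time_s: 24.9
tcp_pos: [0.6055, 0.1947, 0.1124]
tool_rot: [1.467, 1.564, 0.115]
ft_force: [0.4, 0.6, -4.7]
grip_width: 0.0386
```

```bash
python3 - <<'E'
from h import *
s=st()
plan([(.460,-.170,.11,-85.8,1),(.46,-.17,-.01,-85.8,1)],200,step=.045)
E
```

```text
t 24.9 tcp [0.6055 0.1947 0.1124] jaw -77.5 q [ 0.14  0.47  1.44 -0.    1.23  1.49] F [ 0.4  0.6 -4.7] w 0.0386
9 rows: [200,0.0,-0.025,0.036,0.02,200,0.0,-0.024,0.037,0.02,200,0.0,-0.023,0.037,0.02,200,0.0,-0.022,0.037,0.01,200,0.0,-0.022,0.038,0.02,200,0.0,-0.021,0.038,0.01,200,0.0,-0.021,0.038,0.02,200,0.001,-0.02,0.039,0.01,200,0.0,-0.02,0.039,0.02]
3 rows: [200,0.04,-0.0,-0.0,-0.0,200,0.04,-0.0,-0.0,-0.0,200,0.04,-0.001,-0.0,-0.0]
```

Call:
send_rows(
  commands=[200, 0, -0.025, 0.036, 0.02, 200, 0, -0.024, 0.037, 0.02, 200, 0, -0.023, 0.037, 0.02, 200, 0, -0.022, 0.037, 0.01, 200, 0, -0.022, 0.038, 0.02, 200, 0, -0.021, 0.038, 0.01, 200, 0, -0.021, 0.038, 0.02, 200, 0, -0.02, 0.039, 0.01],
)

```text
time_s: 25.9
tcp_pos: [0.4717, -0.1303, 0.1069]
tool_rot: [-2.125, 1.567, 2.676]
ft_force: [0.8, -0.7, -3.5]
grip_width: 0.0389
```

Call:
send_rows(
  commands=[200, 0, -0.02, 0.039, 0.02, 200, 0.03, 0, 0, 0, 200, 0.035, 0, 0, 0, 200, 0.03, 0, 0, 0, 200, 0.015, 0, 0, 0, 200, 0, 0, 0, 0],
)

```text
time_s: 26.65
tcp_pos: [0.4561, -0.1696, -0.0026]
tool_rot: [-2.212, 1.567, 2.569]
ft_force: [-0.0, 0.2, -3.7]
grip_width: 0.0384
```

```bash
python3 - <<'E'
from h import *
s=st()
plan([(.460,-.170,-.015,-85.8,1),(.46,-.17,-.026,-85.8,1)],200,step=.045)
a=optics.snapshot("side")
cv2.imwrite("pics/c6.png",cv2.resize(a["img"][90:260,270:440],None,fx=3,fy=3,interpolation=cv2.INTER_CUBIC))
E
```

```text
t 26.65 tcp [ 0.4561 -0.1696 -0.0026] jaw -86.1 q [-0.59  0.39  1.92 -0.    0.83  0.92] F [-0.   0.2 -3.7] w 0.0384
1 rows: [200,0.012,0.004,0.001,-0.0]
1 rows: [200,0.011,-0.0,-0.0,-0.0]
```

View pics/c6.png

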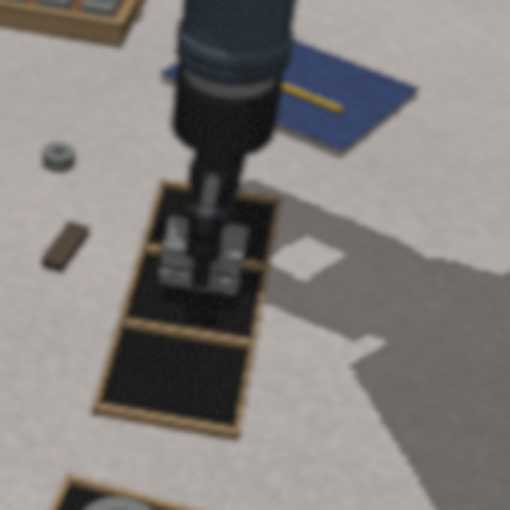

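The V-block is level in the grip over the middle compartment, crop (203,260).

Call:
send_rows(
  commands=[200, 0.012, 0.003, 0, 0, 200, 0.008, 0, 0, 0, 200, 0.003, 0, 0, 0, 200, 0, 0, 0, 0, 200, 0, 0, 0, 0],
)

```text
time_s: 27.32
tcp_pos: [0.4607, -0.1704, -0.0239]
tool_rot: [0.942, 1.57, -0.56]
ft_force: [-0.1, 0.2, -4.4]
grip_width: 0.0387
```

Call:
send_rows(
  commands=[200, 0.002, 0, 0, 0, 200, 0, 0, 0, 0, 200, 0, 0, 0, 0],
)

```text
time_s: 27.7
tcp_pos: [0.4605, -0.1703, -0.0261]
tool_rot: [0.647, 1.571, -0.855]
ft_force: [0.4, -0.2, -3.2]
grip_width: 0.0389
```

Call:
send_rows(
  commands=[200, 0.001, 0, 0, 0, 200, 0, 0, 0, 0],
)

```text
time_s: 27.95
tcp_pos: [0.4606, -0.1704, -0.0264]
tool_rot: [0.869, 1.57, -0.633]
ft_force: [-1.7, 0.2, 5.3]
grip_width: 0.0386
```

Floor contact (+5 N). Releasing.

Call:
send_rows(
  commands=[110, 0, 0, 0, 0, 100, 0, 0, 0, 0, 100, 0, 0, 0, 0, 100, 0, 0, 0, 0, 100, -0.015, 0, 0, 0, 100, -0.04, 0, 0, 0, 100, -0.05, 0, 0, 0, 100, -0.04, 0, 0, 0],
)

```text
time_s: 28.95
tcp_pos: [0.4609, -0.1706, 0.121]
tool_rot: [0.932, 1.568, -0.57]
ft_force: [-0.6, -0.2, 0.1]
grip_width: 0.0521
```

```bash
python3 - <<'E'
from h import *
s=st()
plan([(.6655,.059,.11,-59.5,1)],115,step=.05)
E
```

```text
t 28.95 tcp [ 0.4609 -0.1706  0.121 ] jaw -86.1 q [-0.58  0.22  1.79  0.    1.13  0.92] F [-0.6 -0.2  0.1] w 0.0521
7 rows: [115,0.002,0.031,-0.031,-0.07,115,0.002,0.034,-0.028,-0.07,115,0.001,0.035,-0.026,-0.06,115,0.002,0.037,-0.024,-0.07,115,0.001,0.039,-0.021,-0.06,115,0.002,0.039,-0.019,-0.07,115,0.001,0.041,-0.016,-0.06]
```

Call:
send_rows(
  commands=[120, 0.002, 0.031, -0.031, -0.07, 120, 0.002, 0.034, -0.028, -0.07, 120, 0.001, 0.035, -0.026, -0.06, 120, 0.002, 0.037, -0.024, -0.07, 120, 0.001, 0.039, -0.021, -0.06, 120, 0.002, 0.039, -0.019, -0.07, 120, 0.001, 0.041, -0.016, -0.06, 120, 0, 0, 0, 0],
)

```text
time_s: 29.95
tcp_pos: [0.6663, 0.0617, 0.1074]
tool_rot: [1.452, 1.569, 0.413]
ft_force: [-0.3, -0.7, 0.2]
grip_width: 0.0449
```

Call:
send_rows(
  commands=[120, 0.035, 0, 0, 0, 120, 0.035, 0, 0, 0, 120, 0.03, 0, 0, 0, 120, 0.015, 0, 0, 0, 120, 0, 0, 0, 0],
)

```text
time_s: 30.58
tcp_pos: [0.6641, 0.0586, -0.0085]
tool_rot: [-2.112, 1.569, 3.128]
ft_force: [-0.2, -0.4, 1.2]
grip_width: 0.0455
```

```bash
python3 - <<'E'
from h import *
s=st()
plan([(.6655,.059,-.033,-59.3,1)],120,step=.02)
E
```

```text
t 30.57 tcp [ 0.6641  0.0586 -0.0085] jaw -59.7 q [-0.08  0.65  1.46 -0.    1.04  0.96] F [-0.2 -0.4  1.2] w 0.0455
2 rows: [120,0.012,0.001,0.0,-0.0,120,0.013,0.0,0.0,-0.01]
```

Call:
send_rows(
  commands=[120, 0.012, 0.001, 0, 0, 120, 0.009, 0, 0, 0, 120, 0.003, 0, 0, 0, 120, 0, 0, 0, 0, 120, 0, 0, 0, 0],
)

```text
time_s: 31.2
tcp_pos: [0.6661, 0.0596, -0.0318]
tool_rot: [0.903, 1.57, -0.139]
ft_force: [0.1, 0.1, 1.0]
grip_width: 0.0453
```

Call:
send_rows(
  commands=[120, 0.001, 0, 0, 0, 120, 0, 0, 0, 0, 200, 0, 0, 0, 0, 200, 0, 0, 0, 0, 200, 0, 0, 0, 0, 200, 0, 0, 0, 0],
  newtons=80,
)

```text
time_s: 31.95
tcp_pos: [0.6661, 0.0596, -0.0325]
tool_rot: [0.969, 1.57, -0.073]
ft_force: [-1.2, 0.5, 5.1]
grip_width: 0.0321
```

Call:
send_rows(
  commands=[200, -0.01, 0, 0, 0, 200, -0.02, 0, 0, 0, 200, -0.03, 0, 0, 0, 200, -0.04, 0, 0, 0, 200, -0.04, 0, 0, 0, 200, 0, 0, 0, 0],
)

```text
time_s: 32.7
tcp_pos: [0.669, 0.0594, 0.1128]
tool_rot: [0.97, 1.561, -0.072]
ft_force: [0.4, 0.2, -0.7]
grip_width: 0.0324
```

```bash
python3 - <<'E'
from h import *
s=st()
plan([(.453,-.072,.11,-85.8,1)],200,step=.045)
E
```

```text
t 32.7 tcp [0.669  0.0594 0.1128] jaw -59.7 q [-0.08  0.53  1.34  0.    1.26  0.96] F [ 0.4  0.2 -0.7] w 0.0324
6 rows: [200,0.0,-0.042,0.001,0.08,200,0.0,-0.042,0.004,0.08,200,0.0,-0.042,0.007,0.07,200,0.0,-0.041,0.01,0.08,200,0.0,-0.04,0.014,0.07,200,0.001,-0.038,0.016,0.08]
```

Call:
send_rows(
  commands=[200, 0, -0.042, 0.001, 0.08, 200, 0, -0.042, 0.004, 0.08, 200, 0, -0.042, 0.007, 0.07, 200, 0, -0.041, 0.01, 0.08, 200, 0, -0.04, 0.014, 0.07, 200, 0, -0.038, 0.016, 0.08, 200, 0, 0, 0, 0],
)

```text
time_s: 33.58
tcp_pos: [0.4471, -0.0718, 0.1066]
tool_rot: [-1.864, 1.568, 2.915]
ft_force: [0.6, -0.7, -0.9]
grip_width: 0.0324
```

Call:
send_rows(
  commands=[200, 0.035, 0, 0, 0, 200, 0.035, 0, 0, 0, 200, 0.03, 0, 0, 0, 200, 0.01, 0, 0, 0, 200, 0, 0, 0, 0],
)

```text
time_s: 34.2
tcp_pos: [0.45, -0.0711, -0.0033]
tool_rot: [-2.144, 1.57, 2.637]
ft_force: [-0.3, -0.5, -1.3]
grip_width: 0.0323
```

```bash
python3 - <<'E'
from h import *
s=st()
plan([(.453,-.072,-.0265,-85.8,1)],200,step=.045)
a=optics.snapshot("side")
cv2.imwrite("pics/c7.png",cv2.resize(a["img"][90:260,270:440],None,fx=3,fy=3,interpolation=cv2.INTER_CUBIC))
E
```

```text
t 34.2 tcp [ 0.45   -0.0711 -0.0033] jaw -86.0 q [-0.4   0.34  2.    0.    0.8   1.1 ] F [-0.3 -0.5 -1.3] w 0.0323
1 rows: [200,0.023,0.003,0.001,-0.0]
```

View pics/c7.png

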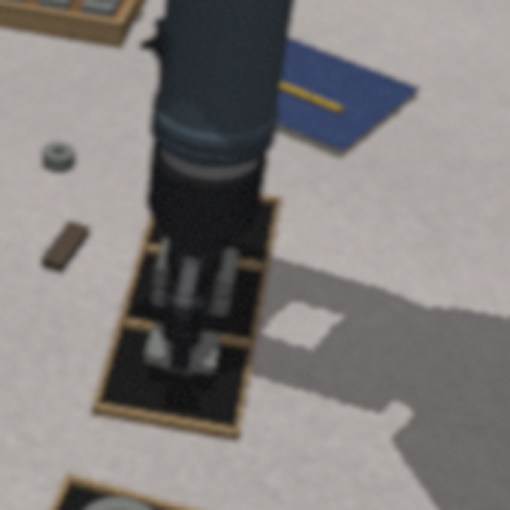

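The short block is level over the near compartment, crop (182,355), and the V-block stands behind it at (195,280).

Call:
send_rows(
  commands=[200, 0.012, 0.003, 0, 0, 200, 0.008, 0, 0, 0, 200, 0.003, 0, 0, 0, 200, 0, 0, 0, 0, 200, 0, 0, 0, 0],
)

```text
time_s: 34.88
tcp_pos: [0.453, -0.0713, -0.0259]
tool_rot: [1.184, 1.57, -0.318]
ft_force: [-0.7, 0.1, -1.0]
grip_width: 0.0327
```

Call:
send_rows(
  commands=[200, 0.001, 0, 0, 0, 200, 0, 0, 0, 0],
)

```text
time_s: 35.12
tcp_pos: [0.4529, -0.0712, -0.027]
tool_rot: [1.054, 1.571, -0.448]
ft_force: [-0.4, 0.5, -1.0]
grip_width: 0.0324
```

Call:
send_rows(
  commands=[200, 0.001, 0, 0, 0, 200, 0, 0, 0, 0],
)

```text
time_s: 35.38
tcp_pos: [0.4528, -0.0712, -0.0282]
tool_rot: [-2.067, 1.571, 2.714]
ft_force: [0.1, -0.0, -2.1]
grip_width: 0.0322
```

Call:
send_rows(
  commands=[130, 0, 0, 0, 0, 110, 0, 0, 0, 0, 110, 0, 0, 0, 0, 110, 0, 0, 0, 0, 110, -0.01, 0, 0, 0, 110, -0.04, 0, 0, 0, 110, -0.05, 0, 0, 0, 110, -0.05, 0, 0, 0],
)

```text
time_s: 36.38
tcp_pos: [0.4526, -0.0711, 0.1241]
tool_rot: [1.191, 1.571, -0.311]
ft_force: [0.9, -1.0, 0.4]
grip_width: 0.0489
```

```bash
python3 - <<'E'
from h import *
s=st()
plan([(.6198,.314,.11,-108.5,1)],95,step=.052)
E
```

```text
t 36.38 tcp [ 0.4526 -0.0711  0.1241] jaw -86.1 q [-0.4   0.16  1.85  0.    1.13  1.1 ] F [ 0.9 -1.   0.4] w 0.0489
9 rows: [95,0.002,0.021,-0.041,0.04,95,0.002,0.02,-0.042,0.04,95,0.001,0.018,-0.043,0.04,95,0.002,0.016,-0.044,0.05,95,0.001,0.014,-0.045,0.04,95,0.002,0.013,-0.045,0.05,95,0.001,0.01,-0.045,0.04,95,0.002,0.008,-0.046,0.05,95,0.001,0.007,-0.047,0.04]
```

Call:
send_rows(
  commands=[95, 0.002, 0.021, -0.041, 0.04, 95, 0.002, 0.02, -0.042, 0.04, 95, 0.001, 0.018, -0.043, 0.04, 95, 0.002, 0.016, -0.044, 0.05, 95, 0.001, 0.014, -0.045, 0.04, 95, 0.002, 0.013, -0.045, 0.05, 95, 0.001, 0.01, -0.045, 0.04, 95, 0.002, 0.008, -0.046, 0.05],
)

```text
time_s: 37.38
tcp_pos: [0.6013, 0.2724, 0.1097]
tool_rot: [1.928, 1.57, 0.075]
ft_force: [1.5, -0.2, -0.2]
grip_width: 0.0536
```

Call:
send_rows(
  commands=[95, 0.001, 0.007, -0.047, 0.04, 95, 0, 0, 0, 0, 95, 0.035, 0, 0, 0, 95, 0.035, 0, 0, 0, 95, 0.02, 0, 0, 0, 95, 0, 0, 0, 0],
)

```text
time_s: 38.12
tcp_pos: [0.6193, 0.3131, 0.0166]
tool_rot: [-0.903, 1.567, -2.796]
ft_force: [-0.4, 0.3, -0.3]
grip_width: 0.0535
```

```bash
python3 - <<'E'
from h import *
s=st()
plan([(.6198,.314,-.031,-108.5,1)],95,step=.02)
a=optics.snapshot("side")
cv2.imwrite("pics/c8.png",cv2.resize(a["img"][240:400,110:270],None,fx=3,fy=3,interpolation=cv2.INTER_CUBIC))
E
```

```text
t 38.12 tcp [0.6193 0.3131 0.0166] jaw -108.4 q [ 0.31  0.66  1.36 -0.    1.13  2.2 ] F [-0.4  0.3 -0.3] w 0.0535
3 rows: [95,0.016,0.0,-0.0,0.0,95,0.016,0.0,-0.001,0.0,95,0.016,0.0,-0.0,0.0]
```

View pics/c8.png

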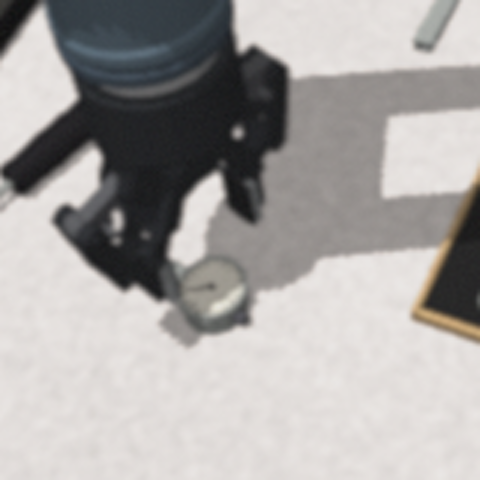

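The fingers straddle the dial, crop (213,290), across its body; the geometry agrees. Descending.

Call:
send_rows(
  commands=[95, 0.016, 0, 0, 0, 95, 0.016, 0, -0.001, 0, 95, 0.012, 0, 0, 0, 95, 0.003, 0, 0, 0, 95, 0, 0, 0, 0],
  newtons=60,
)

```text
time_s: 38.8
tcp_pos: [0.6208, 0.3151, -0.0294]
tool_rot: [-0.939, 1.57, -2.831]
ft_force: [-0.3, 0.1, -0.1]
grip_width: 0.0541
```

Call:
send_rows(
  commands=[190, 0, 0, 0, 0, 190, 0, 0, 0, 0, 190, 0, 0, 0, 0, 190, 0, 0, 0, 0],
)

```text
time_s: 39.3
tcp_pos: [0.6216, 0.3153, -0.0281]
tool_rot: [2.219, 1.569, 0.327]
ft_force: [-0.2, 0.2, 5.7]
grip_width: 0.0367
```

Call:
send_rows(
  commands=[190, -0.01, 0, 0, 0, 190, -0.02, 0, 0, 0, 190, -0.03, 0, 0, 0, 190, -0.04, 0, 0, 0, 190, -0.04, 0, 0, 0, 190, -0.01, 0, 0, 0, 190, 0, 0, 0, 0],
)

```text
time_s: 40.17
tcp_pos: [0.6211, 0.3151, 0.1216]
tool_rot: [2.237, 1.57, 0.345]
ft_force: [-0.5, 1.1, -2.8]
grip_width: 0.0364
```

```bash
python3 - <<'E'
from h import *
s=st()
plan([(.456,-.269,.12,-85.8,1)],190,step=.045)
a=optics.snapshot("side")
cv2.imwrite("pics/c9.png",cv2.resize(a["img"][220:400,110:290],None,fx=3,fy=3,interpolation=cv2.INTER_CUBIC))
E
```

```text
t 40.17 tcp [0.6211 0.3151 0.1216] jaw -108.4 q [0.31 0.57 1.25 0.   1.32 2.2 ] F [-0.5  1.1 -2.8] w 0.0364
14 rows: [190,0.0,0.002,0.043,-0.03,190,0.0,0.001,0.043,-0.03,190,0.0,-0.001,0.043,-0.03,190,0.0,-0.002,0.043,-0.03,190,0.0,-0.003,0.043,-0.03,190,0.0,-0.005,0.043,-0.03,190,0.0,-0.006,0.043,-0.03,190,0.0,-0.007,0.043,-0.03,190,0.0,-0.008,0.043,-0.03,190,0.0,-0.01,0.042,-0.02,190,0.0,-0.01,0.042,-0.03,190,0.0,-0.012,0.042,-0.02,190,0.001,-0.013,0.042,-0.03,190,0.0,-0.014,0.042,-0.02]
```

View pics/c9.png

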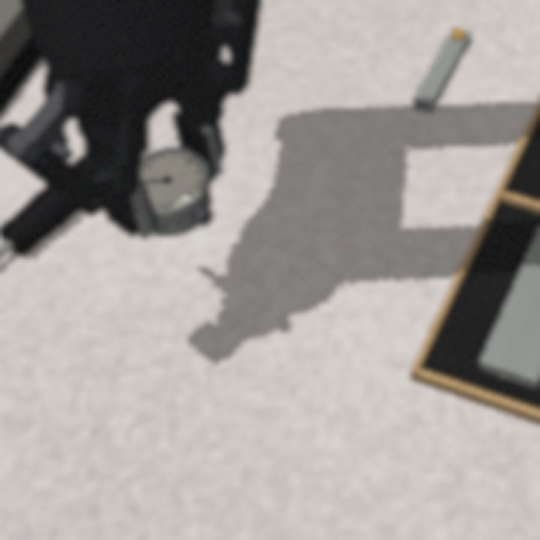

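The dial is held face up and level, crop (170,185).

Call:
send_rows(
  commands=[190, 0, 0.002, 0.043, -0.03, 190, 0, 0.001, 0.043, -0.03, 190, 0, -0.001, 0.043, -0.03, 190, 0, -0.002, 0.043, -0.03, 190, 0, -0.003, 0.043, -0.03, 190, 0, -0.005, 0.043, -0.03, 190, 0, -0.006, 0.043, -0.03, 190, 0, -0.007, 0.043, -0.03],
)

```text
time_s: 41.22
tcp_pos: [0.5245, -0.0181, 0.1188]
tool_rot: [-1.738, 1.567, 2.894]
ft_force: [-0.5, 0.9, -0.5]
grip_width: 0.0368
```

Call:
send_rows(
  commands=[190, 0, -0.008, 0.043, -0.03, 190, 0, -0.01, 0.042, -0.02, 190, 0, -0.01, 0.042, -0.03, 190, 0, -0.012, 0.042, -0.02, 190, 0, -0.013, 0.042, -0.03, 190, 0, -0.014, 0.042, -0.02, 190, 0, 0, 0, 0],
)

```text
time_s: 42.1
tcp_pos: [0.4536, -0.2716, 0.1189]
tool_rot: [-2.156, 1.568, 2.621]
ft_force: [0.3, 0.5, -1.6]
grip_width: 0.0367
```

```bash
python3 - <<'E'
from h import *
s=st()
plan([(.459,-.269,-.01,-85.8,1)],190,step=.045)
E
```

```text
t 42.1 tcp [ 0.4536 -0.2716  0.1189] jaw -86.3 q [-0.75  0.29  1.7  -0.    1.16  0.76] F [ 0.3  0.5 -1.6] w 0.0367
3 rows: [190,0.043,0.002,-0.001,-0.0,190,0.043,0.002,-0.0,-0.0,190,0.043,0.002,-0.001,-0.01]
```

Call:
send_rows(
  commands=[190, 0.035, 0.002, -0.001, 0, 190, 0.035, 0.002, -0.001, 0, 190, 0.03, 0.001, 0, 0, 190, 0.02, 0, 0, 0, 190, 0.015, 0, 0, 0, 190, 0.003, 0, 0, 0, 190, 0, 0, 0, 0],
)

```text
time_s: 42.98
tcp_pos: [0.4604, -0.2669, -0.017]
tool_rot: [2.777, 1.571, 1.275]
ft_force: [0.6, 0.6, -0.6]
grip_width: 0.0363
```

Call:
send_rows(
  commands=[190, 0.003, 0, 0, 0, 190, 0, 0, 0, 0],
)

```text
time_s: 43.22
tcp_pos: [0.4605, -0.2673, -0.0197]
tool_rot: [0.792, 1.57, -0.71]
ft_force: [-0.4, -0.4, 0.0]
grip_width: 0.0365
```

Call:
send_rows(
  commands=[190, 0.003, 0, 0, 0, 190, 0, 0, 0, 0],
)

```text
time_s: 43.48
tcp_pos: [0.4601, -0.267, -0.0232]
tool_rot: [-2.498, 1.571, 2.283]
ft_force: [0.4, -0.1, -0.8]
grip_width: 0.0366
```

Call:
send_rows(
  commands=[190, 0.001, 0, 0, 0, 190, 0, 0, 0, 0],
)

```text
time_s: 43.72
tcp_pos: [0.4603, -0.2671, -0.0241]
tool_rot: [0.441, 1.571, -1.061]
ft_force: [0.1, -1.4, -0.8]
grip_width: 0.0367
```

Call:
send_rows(
  commands=[190, 0.001, 0, 0, 0, 190, 0, 0, 0, 0],
)

```text
time_s: 43.98
tcp_pos: [0.4603, -0.2672, -0.0241]
tool_rot: [0.456, 1.57, -1.045]
ft_force: [-3.7, 1.4, 9.3]
grip_width: 0.0367
```

Floor contact (+9 N). Releasing, then retreating and checking.

Call:
send_rows(
  commands=[120, 0, 0, 0, 0, 105, 0, 0, 0, 0, 105, 0, 0, 0, 0, 105, 0, 0, 0, 0, 105, -0.015, 0, 0, 0, 105, -0.04, 0, 0, 0, 105, -0.05, 0, 0, 0, 105, -0.05, 0, 0, 0],
)

```text
time_s: 44.98
tcp_pos: [0.4601, -0.267, 0.1325]
tool_rot: [0.755, 1.57, -0.747]
ft_force: [0.8, -0.4, 0.2]
grip_width: 0.0502
```

Call:
send_rows(
  commands=[105, -0.02, 0, 0.05, 0, 105, 0, -0.04, 0.045, 0, 105, 0, -0.04, 0.045, 0, 105, 0, -0.04, 0.045, 0, 105, 0, 0, 0, 0, 105, 0, 0, 0, 0],
)

```text
time_s: 45.72
tcp_pos: [0.3531, -0.4597, 0.1505]
tool_rot: [1.865, 1.57, 0.362]
ft_force: [0.1, -0.0, -0.8]
grip_width: 0.0501
```

```bash
python3 - <<'E'
from h import *
s=st()
a=optics.snapshot("side");b=optics.snapshot("top")
T3=(.460,-.170,.072);T2=(.454,.1725,-.047)
for n,p in(("side",a),("top",b)):
    W=pts(p)
    for l,T in(("v_block_center",T3),("dial_center",T3),("short_block_center",T3),("large_ring_center",T2),("long_block_center",T2),("small_ring_center",(0,0,0))):
        for d in models.silhouettes(p,l)[:1]:
            q=W[d["region"]];q=q[~np.isnan(q[:,0])]
            if len(q)<10: continue
            zt=np.percentile(q[:,2],90);t=q[abs(q[:,2]-zt)<.004];R=cv2.minAreaRect((t[:,:2]*1000).astype(np.float32))
            c=np.array(R[0])-np.array(T[:2])*1000;k,sn=np.cos(T[2]),np.sin(T[2])
            print(n,l,round(d["score"],2),"local",np.round([k*c[0]+sn*c[1],-sn*c[0]+k*c[1]],1),np.round(R[1]),"top",round(np.median(t[:,2])*1000,1))
cv2.imwrite("pics/c10.png",np.hstack([cv2.resize(a["img"][110:370,240:400],(400,600)),cv2.resize(b["img"][220:320,110:450],(400,118)) if 0 else cv2.resize(cv2.rotate(b["img"][225:310,120:440],cv2.ROTATE_90_CLOCKWISE),(200,600))]))
E
```

```text
t 45.73 tcp [ 0.3531 -0.4597  0.1505] jaw -86.1 q [-1.11  0.35  1.53  0.    1.26  0.39] F [ 0.1 -0.  -0.8] w 0.0501
side v_block_center 0.79 local [1.4 1.4] [56. 40.] top 39.8
side dial_center 0.59 local [ -9.5 -95.5] [40. 37.] top 25.7
side short_block_center 0.62 local [-0.  99.4] [49. 38.] top 13.9
side large_ring_center 0.65 local [ -0.1 -66.4] [50. 54.] top 30.5
side long_block_center 0.63 local [-0.5 50. ] [101.  35.] top 13.6
top v_block_center 0.95 local [ 1.  -0.2] [58. 41.] top 39.6
top dial_center 0.7 local [ -8.9 -97.6] [38. 39.] top 25.2
top short_block_center 0.76 local [-0.6 99.3] [49. 35.] top 13.4
top large_ring_center 0.93 local [  0.1 -68.2] [50. 52.] top 30.1
top long_block_center 0.75 local [-0.4 49.3] [99. 35.] top 13.6
top small_ring_center 0.61 local [ 617.5 -317.1] [26. 29.] top 15.4
```

View pics/c10.png

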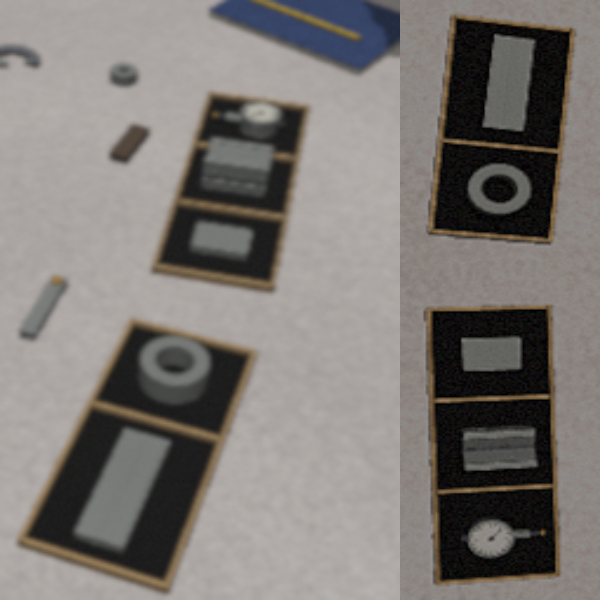

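All five pieces lie flat and centred, one per compartment, and the small ring is still at its start. Handing in.

```bash
python3 -c "
from workcell import r;print(r.sign_off())"
```

```text
the job is handed in; nothing more can be done
None
```

Both kits are made up and the job is handed in, at about 46 s of the 128 s allowed. The sign-off gives no verdict, so what follows rests on my own last camera checks.

- **Shaft kit, tray_three:** the short block is in the +y compartment, the V-block in the middle and the dial in the -y one.
- **Bore kit, tray_two:** the large ring is in the short compartment and the long block in the long one.
- **Position:** the pieces measure within about 3 mm of their compartment centres. The dial's body is the exception, set about 9 mm off in tray x so that its stem fits. The limit is 36 mm.
- **Height and tilt:** all tops are within about 1 mm of lying flat on the floor. The V groove and dial face are up in the final picture; I judged tilt from the pictures and heights, not by measuring the angle.
- **Small ring:** it reads about 1 mm from its starting position. Only the top camera gave a reading for it at the end.

**Checks that disagreed:**
- The reported TCP height was about 30 mm too low, so the first grasp closed on nothing above the ring, which stayed where it was. I measured the offset with the depth image and by touching the table, then worked with it.
- The measured jaw opening also read 1 to 3.5 mm below the true size of each piece. This did not affect the grasps.

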